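# Find the loose gearbox bolt and hold its cap open

## Robot

A 7-joint arm with a two-finger parallel gripper is mounted at the origin on the work surface. World frame = base frame: x ahead of the robot, y to its left, z up, the work surface at z = 0. Lengths are in m, angles in rad, forces in N, time in s.
With the tool pointing down it reaches from about 0.4 to 0.875 m from the base axis. Payload 19.3 kg.
Tool frame: the origin (TCP) lies on the mounting face of the last link; the fingertips stand 173 mm ahead of it and the grasp point (between the pads) lies 155 mm ahead of it (bot.grip_point_offset is the distance from the TCP to the grasp point, in m); z points along the fingers, y is the line along which they close (so a half turn about z gives the same grasp; the last joint's range is limited). The gripper opens to 85 mm and grips with 20 to 120 N. Pads are 22 mm wide; open, the fingers measure 114 mm over their backs; the gripper's body (76 mm by 85 mm) begins 54 mm behind the grasp point. The pads swing forward as they close: fully open they stand 13 mm farther back than shut.
Start: joints at [-1.221, 0.521, -0.036, 1.599, 0.021, 1.021, -0.113], TCP at [0.255, 0.571, 0.405] pointing down, gripper open.
Joint ranges: [-2.91, 2.91], [-0.3, 2.13], [-1.5, 1.42], [0.17, 2.43], [-1.26, 4.41], [0.16, 1.93], [-2.52, 2.52]. Speed limits (rad/s): [1.89, 1.89, 2.39, 2.39, 3.01, 3.01, 3.01].

## Interface

Orientations are given as [roll, pitch, yaw] about the fixed x, y, z axes, in that order (R = Rz(yaw) Ry(pitch) Rx(roll)).
In Python, from workcell import bot gives the robot as it stands.
- The arm moves only by the tool arm_command, never from a script. Its argument "deltas" is a list of rows, each a list of 3 entries, a list of its own where there are three numbers: the shift along the tool's x, y, z in cm, then the turn, a rotation vector about the tool's x, y, z in rad, then the finger opening in cm, from 0 to 8.54. In form: [[[tx, ty, tz], [rx, ry, rz], claw], ...]. A call has 1 to 20 rows; each row shifts and turns the commanded pose from where the row before left it, along the tool's axes as they then stand; what a row does not reach is not made up. A row lasts 1/10 s, in which the tool goes at most 50 mm and 8.59 degrees, less where a joint would pass 70% of its speed; a pose out of reach is approached as far as the arm can. A call with a gripper value outside its range is refused whole. The fingers move at their own pace and stop on an object; "newtons" is the grip in N (left out, the last holds). Time passes only in rows, so rows that do not move let the fingers close. It gives the time, the measured TCP pose, the force, the opening and the grip force at its end, in the units of the state.
- bot.observe(): the state, without advancing time (a new reading comes with each control period).
- bot.grab_frame(name): name is "scene" or "side" or "wrist"; returns a dict with "frame" (480x640x3 uint8, red, green, blue), "K" (3x3 intrinsics, pixels), "rvec" (rotation vector, rad) and "tvec" (3), from world to camera coordinates, as OpenCV has them; the wrist camera has in their place "T_tool_cam" (4x4, takes a point from camera to tool coordinates, whose origin is the TCP and whose axes are the flange's). Camera axes: x right, y down, z forward; pixel columns grow to the right and rows downward; lengths in m; the calibration is good to about 2 mm. A picture is of the moment at which its call begins: read the wrist's pose just before it. There is no depth.
- bot.job_done(): hands the job in; it is judged then, once.
Trained networks look in a picture, given as the dict that the camera call returned (one of the last four; its "shot" number tells which), for a name from the list of things; names that differ only in an ending like _2 or _b are one class to them, and where a whole thing is asked for, a point or a joint stands for the part that bears it (a point fixed in the world has none). Each returns a list of dicts, best first, with "p" (0 to 1); they miss things now and then, are a little off and sometimes report something else, mostly with a low value. They report only what shows in the picture. A call takes as long as a camera call.
- bot.find_in(name, picture): "rect" ([left, top, width, height] in pixels, round what is visible of it).
- bot.mark_of(name, picture): "at" ([column, row] in pixels: a listed point, or the origin of a listed thing).
The state is a dict: "clock": time; "qpos": joint angles; "qd": joint speeds; "joint_efforts": joint torques, N m; "position": TCP position; "tool_rot": TCP orientation; "force": force on the tool from outside, world axes, zero at the start; "moment": the same for the moment, N m; "grip_width": finger opening in m; "finger_force": force on a finger pad.
Only numpy, scipy, OpenCV 4.12 (cv2) and the standard library are available. Lean on these libraries where they do the work, as an engineer would, in place of code of your own. Each camera call takes 0.05 s, during which the arm holds its last target. There are 200 camera calls.

## Task

One of the three capped bolts on the mower gearbox is loose: pressed with a tap on its shut cap it sinks several millimetres and stays down, while the tight ones barely give. Tap the caps until you find the loose bolt, then swing that bolt's cap up about 60 degrees or more by its knob, and finish while still holding the cap open with the gripper, since it springs shut if let go. Keep the other two caps shut and leave the hammer, the oil can and the whetstone where they are.

Things in the scene. Friction and masses are not known exactly. Their poses are not given: they have to be found in the camera images.
- knob_a (a point): Centre of the black barrel knob on cap a: a lying cylinder, 20 mm diameter, 14 mm long along y, on a 9 mm square neck; when shut about 105 mm above the bench, crest 10 mm higher, cap's flat red top 24 mm lower. Its frame turns with the cap; shut: z up, y along the hinge, x towards the hinge. Pinched on its flat ends (along y) from above, it can pivot between the fingers.
- hinge_a (a point): Middle of the hinge pin of cap a, 52 mm from the knob along x (horizontally) and 40 mm below its centre when shut; y lies along the pin, x points away from the cap, z up.
- cap_a (a joint): Opening angle of cap a, rad: 0 shut, 1.4 stop (80 degrees); growing lifts the knob up and over towards the hinge. The round red cap is 60 mm across; a weak hinge spring (0.06 Nm shut, 0.1 Nm open) shuts it when let go.
- bolt_a (a joint): How far bolt a, with the cap and hinge it carries, has sunk into its boss, m (0 at the start). The loose one sinks 7.5 mm when its shut cap is pressed with over 4 N, and stays down for good. A tight one gives under 1 mm at 10 N. All look alike and any may be the loose one.
- knob_b (a point): Centre of the black barrel knob on cap b: a lying cylinder, 20 mm diameter, 14 mm long along y, on a 9 mm square neck; when shut about 105 mm above the bench, crest 10 mm higher, cap's flat red top 24 mm lower. Its frame turns with the cap; shut: z up, y along the hinge, x towards the hinge. Pinched on its flat ends (along y) from above, it can pivot between the fingers.
- hinge_b (a point): Middle of the hinge pin of cap b, 52 mm from the knob along x (horizontally) and 40 mm below its centre when shut; y lies along the pin, x points away from the cap, z up.
- cap_b (a joint): Opening angle of cap b, rad: 0 shut, 1.4 stop (80 degrees); growing lifts the knob up and over towards the hinge. The round red cap is 60 mm across; a weak hinge spring (0.06 Nm shut, 0.1 Nm open) shuts it when let go.
- bolt_b (a joint): How far bolt b, with the cap and hinge it carries, has sunk into its boss, m (0 at the start). The loose one sinks 7.5 mm when its shut cap is pressed with over 4 N, and stays down for good. A tight one gives under 1 mm at 10 N. All look alike and any may be the loose one.
- knob_c (a point): Centre of the black barrel knob on cap c: a lying cylinder, 20 mm diameter, 14 mm long along y, on a 9 mm square neck; when shut about 105 mm above the bench, crest 10 mm higher, cap's flat red top 24 mm lower. Its frame turns with the cap; shut: z up, y along the hinge, x towards the hinge. Pinched on its flat ends (along y) from above, it can pivot between the fingers.
- hinge_c (a point): Middle of the hinge pin of cap c, 52 mm from the knob along x (horizontally) and 40 mm below its centre when shut; y lies along the pin, x points away from the cap, z up.
- cap_c (a joint): Opening angle of cap c, rad: 0 shut, 1.4 stop (80 degrees); growing lifts the knob up and over towards the hinge. The round red cap is 60 mm across; a weak hinge spring (0.06 Nm shut, 0.1 Nm open) shuts it when let go.
- bolt_c (a joint): How far bolt c, with the cap and hinge it carries, has sunk into its boss, m (0 at the start). The loose one sinks 7.5 mm when its shut cap is pressed with over 4 N, and stays down for good. A tight one gives under 1 mm at 10 N. All look alike and any may be the loose one.
- gearbox: Green mower gearbox housing lying on the bench, fixed, 250 x 360 x 45 mm, aluminium cover on top; origin at the centre of its underside, z up. The three bolts stand on its cover in a slightly staggered row, roughly 115 mm apart; between them the cover is bare to 5 mm.
- hammer_grip (a point): Bystander: grip of a hammer, 260 mm long, lying beside the gearbox along its x axis.
- oilcan_mid (a point): Bystander: middle of an upright yellow can, 60 mm across, 130 mm high.
- stone_mid (a point): Bystander: middle of a grey whetstone, 160 x 35 x 22 mm, lying flat.

How it is judged:
By the outcome, as a careful person would: the job done as asked, in the order asked, and still so for the second after the job is handed in, while the arm keeps its last pose, push and grip.
It also fails if it takes over 48 s, if anything falls off the work surface, if the arm or the gripper's body presses on something with over 40 N, if the wrist force passes 120 N, or if a joint passes its speed limit or range.

## Working session

There is one attempt and no reset: what is moved stays moved. The work goes in short steps, Python scripts to look and compute and a tool call to move; the robot and the scene stay as the last step left them, time stands still between calls to the robot, and variables do not carry over. Pictures are saved under pics/ and viewed, at most 10 in all, crops included, and the job is handed in when it is done.

Besides the shell and the picture viewer there is one more tool, called as a command line: name --argument value ..., lists and objects as JSON in quotes. arm_command: Moves the arm, as the interface text tells. Its arguments: {"type":"object","properties":{"deltas":{"type":"array","items":{"type":"array"}},"newtons":{"type":"number"}},"required":["deltas"]}

```bash
mkdir -p pics; cat > h.py <<'E'
import numpy as np, cv2
from workcell import bot
from scipy.spatial.transform import Rotation as R
def T_cam(p,s=None):
    "world->camera R,t"
    if 'rvec' in p and p.get('rvec') is not None:
        return cv2.Rodrigues(np.array(p['rvec'],float))[0],np.array(p['tvec'],float).ravel()
    T=np.eye(4);T[:3,:3]=R.from_euler('xyz',s['tool_rot']).as_matrix();T[:3,3]=s['position']
    C=np.linalg.inv(T@np.array(p['T_tool_cam']));return C[:3,:3],C[:3,3]
def ray(p,uv,s=None):
    A,t=T_cam(p,s);d=A.T@np.linalg.inv(p['K'])@np.array([uv[0],uv[1],1.]);return -A.T@t,d/np.linalg.norm(d)
def onz(p,uv,z,s=None):
    o,d=ray(p,uv,s);return o+d*(z-o[2])/d[2]
def save(p,n): cv2.imwrite('pics/'+n,np.ascontiguousarray(p['frame'][:,:,::-1]))
E
python3 - <<'E'
from h import *
np.set_printoptions(precision=4,suppress=True)
s=bot.observe();print(s)
for c in ('scene','side','wrist'):
    p=bot.grab_frame(c);save(p,c+'0.png')
    print(c)
    for n,z in (('knob_a',.105),('hinge_a',.065),('gearbox',0),('hammer_grip',.015),('oilcan_mid',.065),('stone_mid',.011)):
        for m in bot.mark_of(n,p)[:5]:print(n,round(m['p'],2),np.array(m['at']),onz(p,m['at'],z,s))
E
```

```text
{'clock': 0.0, 'qpos': array([-1.2212,  0.522 , -0.0363,  1.6   ,  0.0212,  1.0211, -0.1128]), 'qd': array([ 0.0001, -0.0021,  0.0003, -0.002 ,  0.0015,  0.001 , -0.0014]), 'joint_efforts': array([ -0.0004, -92.7102,   1.9795, -36.9915,   0.0176,   0.0083,
        -0.0001]), 'position': array([0.2547, 0.5706, 0.4041]), 'tool_rot': array([-3.1404,  0.0001,  2.7218]), 'force': array([-0.1581,  0.106 ,  0.368 ]), 'moment': array([-0.0329,  0.0245,  0.0243]), 'finger_force': 0.0, 'grip_width': 0.08532190677157508}
scene
knob_a 0.84 [330.5 228.7] [0.5742 0.0509 0.105 ]
knob_a 0.8 [297.8 247.7] [ 0.5364 -0.0625  0.105 ]
knob_a 0.73 [358.3 213. ] [0.6094 0.152  0.105 ]
hinge_a 0.91 [369.2 232.8] [0.6626 0.1331 0.065 ]
hinge_a 0.73 [345.  248.1] [0.6334 0.0406 0.065 ]
hinge_a 0.62 [312.4 265.1] [ 0.5892 -0.0659  0.065 ]
gearbox 0.9 [336.6 257.4] [0.6057 0.0404 0.    ]
gearbox 0.73 [310.9 265.6] [ 0.5578 -0.0305  0.    ]
hammer_grip 0.94 [407.9 174.5] [0.6188 0.4888 0.015 ]
hammer_grip 0.41 [344.4 247. ] [0.6095 0.0786 0.015 ]
oilcan_mid 0.97 [225.2 362.3] [ 0.5821 -0.4347  0.065 ]
oilcan_mid 0.53 [362.3 212.4] [0.601 0.195 0.065]
stone_mid 0.68 [168.2 372.3] [ 0.4551 -0.5236  0.011 ]
side
knob_a 0.9 [315.9 251.9] [ 0.5334 -0.0707  0.105 ]
knob_a 0.7 [320.8 201.3] [0.6247 0.1717 0.105 ]
knob_a 0.54 [313.9 226.8] [0.5639 0.046  0.105 ]
knob_a 0.54 [336.  256.6] [ 0.5779 -0.1071  0.105 ]
hinge_a 0.85 [335.1 259.3] [ 0.5894 -0.0676  0.065 ]
hinge_a 0.82 [334.9 236.9] [0.6235 0.0342 0.065 ]
hinge_a 0.66 [334.4 213.7] [0.662  0.1521 0.065 ]
gearbox 0.73 [328.7 257.9] [0.6022 0.0257 0.    ]
gearbox 0.36 [315.4 253.4] [0.5717 0.0588 0.    ]
hammer_grip 0.85 [291.4 174.8] [0.6243 0.5148 0.015 ]
oilcan_mid 0.81 [385.1 351.3] [ 0.5856 -0.4309  0.065 ]
stone_mid 0.8 [339.7 414.6] [ 0.444  -0.5265  0.011 ]
wrist
```

View pics/scene0.png

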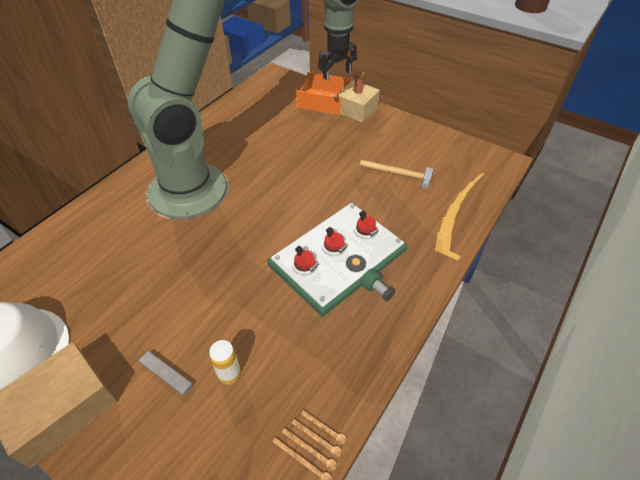

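```bash
python3 - <<'E'
from h import *
a=cv2.imread('pics/scene0.png')[190:290,250:420];b=cv2.imread('pics/side0.png')[170:290,240:410]
a=cv2.resize(a,None,fx=4,fy=4,interpolation=2);b=cv2.resize(b,None,fx=4,fy=4,interpolation=2)
cv2.imwrite('pics/crop0.png',cv2.resize(np.vstack([a,b]),None,fx=.68,fy=.68))
E
```

```text
(no output)
```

View pics/crop0.png

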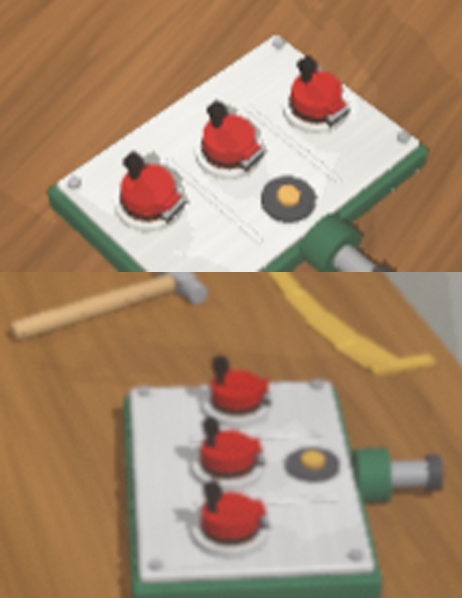

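arm_command --deltas '[[[-1.5,-1.1,0],[0,0,0],4],[[-2.5,-1.7,0],[0,0,0],4],[[-2.9,-2.0,0],[0,0,0],0],[[-2.9,-2.0,0],[0,0,0],0],[[-2.9,-2.0,0],[0,0,0],0],[[-2.9,-2.0,0],[0,0,0],0],[[-2.9,-2.0,0],[0,0,0],0],[[-2.9,-2.0,0],[0,0,0],0],[[-2.9,-2.0,0],[0,0,0],0],[[-2.9,-2.0,0],[0,0,0],0],[[-2.9,-2.0,0],[0,0,0],0],[[-2.9,-2.0,0],[0,0,0],0],[[-2.9,-2.0,0],[0,0,0],0],[[-2.9,-2.0,0],[0,0,0],0],[[-2.9,-2.0,0],[0,0,0],0],[[-2.9,-2.0,0],[0,0,0],0],[[-2.9,-2.0,0],[0,0,-0.09],0],[[-2.5,-1.5,0],[0,0,-0.09],0],[[-1.5,-1,0],[0,0,-0.09],0],[[0,0,0],[0,0,0],0]]'

```text
clock: 3.05
position: [0.5868, 0.0397, 0.4045]
tool_rot: [-3.141, 0.0, 2.991]
force: [0.6, -0.2, -0.5]
grip_width: -0.0003
finger_force: 0.0
```

```bash
python3 - <<'E'
from h import *
np.set_printoptions(precision=4,suppress=True)
s=bot.observe();print(s)
p=bot.grab_frame('wrist');save(p,'wrist1.png');print(p['T_tool_cam'])
for n,z in (('knob_a',.105),('hinge_a',.065),('gearbox',0)):
    for m in bot.mark_of(n,p)[:5]:print(n,round(m['p'],2),np.array(m['at']),onz(p,m['at'],z,s))
E
```

```text
{'clock': 3.05, 'qpos': array([-0.2086,  0.4634,  0.0564,  1.7041, -0.0295,  0.9747,  1.2789]), 'qd': array([-0.0502, -0.0203, -0.0101,  0.042 , -0.0175, -0.0077, -0.1264]), 'joint_efforts': array([  1.9366, -84.2081,   3.2699, -37.5698,   0.277 ,   0.1879,
         3.0073]), 'position': array([0.5868, 0.0397, 0.4045]), 'tool_rot': array([-3.1409,  0.0004,  2.9913]), 'force': array([ 0.5599, -0.1706, -0.4539]), 'moment': array([-0.0143,  0.0044,  0.0009]), 'finger_force': 0.0, 'grip_width': -0.0003187186209128434}
[[ 0.0005 -0.9571 -0.2899  0.0733]
 [ 1.      0.0007 -0.0006  0.0007]
 [ 0.0008 -0.2899  0.9571  0.0309]
 [ 0.      0.      0.      1.    ]]
knob_a 0.89 [155.6 195.1] [ 0.5398 -0.0645  0.105 ]
knob_a 0.69 [316.6 221.8] [0.5753 0.0437 0.105 ]
knob_a 0.68 [477.6 257.7] [0.6193 0.156  0.105 ]
hinge_a 0.88 [188.1 250.8] [ 0.5929 -0.0673  0.065 ]
hinge_a 0.86 [444.4 300.6] [0.6702 0.142  0.065 ]
hinge_a 0.77 [315.6 268.5] [0.6243 0.0357 0.065 ]
gearbox 0.73 [316.6 220.7] [0.598  0.0408 0.    ]
```

View pics/wrist1.png

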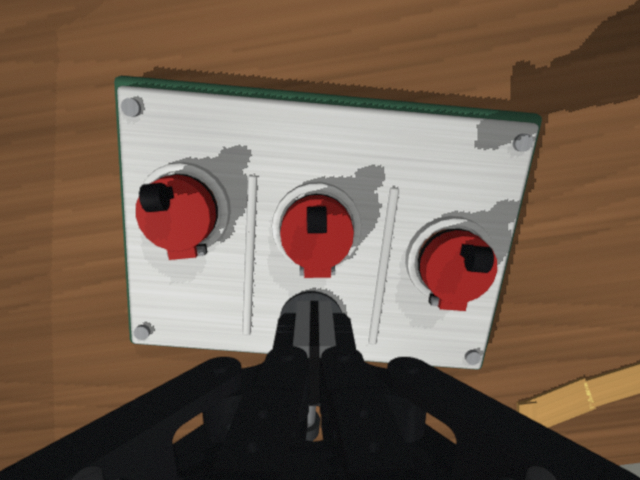

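arm_command --deltas '[[[0.4,0.1,1],[0,0,0],0],[[0.4,0.1,2],[0,0,0],0],[[0.4,0.1,2.5],[0,0,0],0],[[0,0,2.5],[0,0,0],0],[[0,0,2],[0,0,0],0],[[0,0,0.9],[0,0,0],0],[[0,0,0],[0,0,0],0],[[0,0,0],[0,0,0],0]]'

```text
clock: 4.05
position: [0.5744, 0.047, 0.2963]
tool_rot: [3.141, 0.001, 2.992]
force: [0.4, -1.7, -0.5]
grip_width: -0.0006
finger_force: 0.0
```

arm_command --deltas '[[[0,0,0.2],[0,0,0],0],[[0,0,0.2],[0,0,0],0],[[0,0,0.1],[0,0,0],0],[[0,0,0.1],[0,0,0],0],[[0,0,0],[0,0,0],0]]'

```text
clock: 4.55
position: [0.5744, 0.0467, 0.2896]
tool_rot: [-3.142, -0.0, 2.992]
force: [0.8, -0.5, 0.3]
grip_width: -0.0002
finger_force: 0.0
```

arm_command --deltas '[[[0,0,0.1],[0,0,0],0],[[0,0,0.1],[0,0,0],0],[[0,0,0],[0,0,0],0]]'

```text
clock: 4.85
position: [0.5744, 0.0468, 0.2878]
tool_rot: [3.142, -0.0, 2.992]
force: [-1.5, -1.1, 7.2]
grip_width: -0.0
finger_force: 3.1
```

arm_command --deltas '[[[0,0,0.1],[0,0,0],0],[[0,0,0],[0,0,0],0]]'

```text
clock: 5.05
position: [0.5743, 0.0468, 0.2873]
tool_rot: [3.141, -0.0, 2.992]
force: [-6.2, -0.4, 17.1]
grip_width: -0.0001
finger_force: 8.2
```

arm_command --deltas '[[[0,0,0.1],[0,0,0],0],[[0,0,0],[0,0,0],0]]'

```text
clock: 5.25
position: [0.5741, 0.0469, 0.2868]
tool_rot: [3.141, -0.0, 2.992]
force: [-10.5, -1.0, 27.4]
grip_width: -0.0001
finger_force: 13.6
```

arm_command --deltas '[[[0,0,-0.8],[0,0,0],0],[[0,0,-1.2],[0,0,0],0],[[0.3,-2,0],[0,0,0],0],[[0.4,-2.5,0],[0,0,0],0],[[0.4,-2.5,0],[0,0,0],0],[[0.4,-2.5,0],[0,0,0],0],[[0.2,-2,0],[0,0,0],0],[[0,0,0.8],[0,0,0],0],[[0,0,0.5],[0,0,0],0],[[0,0,0.2],[0,0,0],0],[[0,0,0.1],[0,0,0],0],[[0,0,0],[0,0,0],0]]'

```text
clock: 6.45
position: [0.5405, -0.0638, 0.2896]
tool_rot: [3.142, -0.0, 2.993]
force: [-0.2, 0.1, 0.3]
grip_width: -0.0001
finger_force: 0.0
```

arm_command --deltas '[[[0,0,0.1],[0,0,0],0],[[0,0,0],[0,0,0],0]]'

```text
clock: 6.65
position: [0.5404, -0.0642, 0.2887]
tool_rot: [-3.142, -0.0, 2.992]
force: [0.6, 0.2, 0.3]
grip_width: -0.0001
finger_force: 0.0
```

arm_command --deltas '[[[0,0,0.1],[0,0,0],0],[[0,0,0],[0,0,0],0]]'

```text
clock: 6.85
position: [0.5404, -0.0644, 0.2878]
tool_rot: [3.142, 0.0, 2.992]
force: [-1.2, 0.8, 2.9]
grip_width: -0.0002
finger_force: 1.2
```

arm_command --deltas '[[[0,0,0.1],[0,0,0],0],[[0,0,0],[0,0,0],0]]'

```text
clock: 7.05
position: [0.5404, -0.0644, 0.2867]
tool_rot: [3.142, -0.0, 2.992]
force: [-0.6, 1.8, 3.1]
grip_width: 0.0001
finger_force: 1.4
```

arm_command --deltas '[[[0,0,0.1],[0,0,0],0],[[0,0,0],[0,0,0],0]]'

```text
clock: 7.25
position: [0.5404, -0.0643, 0.2856]
tool_rot: [3.142, -0.0, 2.992]
force: [0.0, 0.7, 3.5]
grip_width: -0.0001
finger_force: 1.4
```

arm_command --deltas '[[[0,0,0.1],[0,0,0],0],[[0,0,0.1],[0,0,0],0],[[0,0,0.1],[0,0,0],0],[[0,0,0.1],[0,0,0],0],[[0,0,0],[0,0,0],0]]'

```text
clock: 7.75
position: [0.5404, -0.0644, 0.2815]
tool_rot: [-3.142, -0.0, 2.992]
force: [1.3, 0.6, 2.3]
grip_width: 0.0
finger_force: 1.2
```

arm_command --deltas '[[[0,0,0.1],[0,0,0],0],[[0,0,0.1],[0,0,0],0],[[0,0,0],[0,0,0],0]]'

```text
clock: 8.05
position: [0.5403, -0.0644, 0.28]
tool_rot: [-3.142, -0.0, 2.992]
force: [-4.9, 0.3, 16.2]
grip_width: 0.0002
finger_force: 7.8
```

arm_command --deltas '[[[0,0,-1],[0,0,0],0],[[0,0,-2],[0,0,0],0],[[0,0,-3],[0,0,0],3.5],[[0,0,-3],[0,0,0],3.5],[[0,0,-1],[0,0,0],3.5],[[0,0,0],[0,0,0],3.5],[[0,0,0],[0,0,0],3.5],[[0,0,0],[0,0,0],3.5]]'

```text
clock: 8.85
position: [0.5402, -0.0644, 0.3786]
tool_rot: [-3.141, -0.002, 2.992]
force: [0.3, -0.2, -0.6]
grip_width: 0.0353
finger_force: 0.0
```

```bash
python3 - <<'E'
from h import *
np.set_printoptions(precision=4,suppress=True)
s=bot.observe();print(s['position'],s['tool_rot'],s['grip_width'])
p=bot.grab_frame('wrist');save(p,'wrist2.png')
for n,z in (('knob_a',.0975),('hinge_a',.0575)):
    for m in bot.mark_of(n,p)[:5]:print(n,round(m['p'],2),np.array(m['at']),onz(p,m['at'],z,s))
E
```

```text
[ 0.5402 -0.0644  0.3786] [-3.1413 -0.0017  2.9918] 0.03525565260066159
knob_a 0.91 [479.7 272.1] [0.5755 0.0462 0.0975]
knob_a 0.6 [313.6 247.1] [ 0.5408 -0.0642  0.0975]
knob_a 0.19 [318.9 292.1] [ 0.5739 -0.0654  0.0975]
hinge_a 0.85 [450.7 316.9] [0.6289 0.0372 0.0575]
hinge_a 0.76 [583.4 346.8] [0.6737 0.1471 0.0575]
hinge_a 0.58 [317.2 295.8] [ 0.5938 -0.0693  0.0575]
```

View pics/wrist2.png

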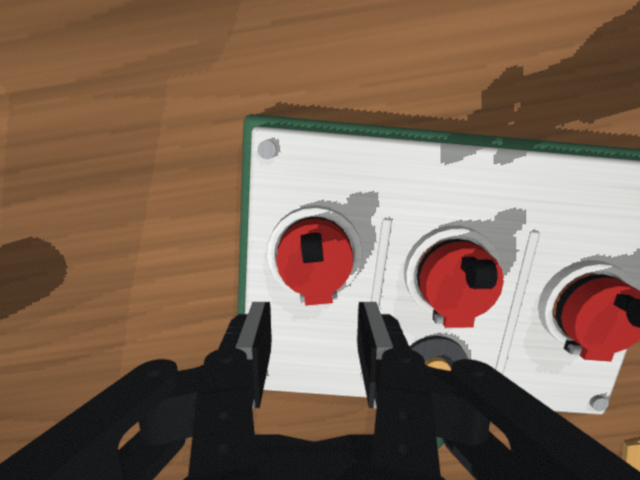

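arm_command --deltas '[[[0,0,1.5],[0,0,-0.06],3.5],[[0,0,2.5],[0,0,0],3.5],[[0,0,3],[0,0,0],3.5],[[0,0,2.5],[0,0,0],3.5],[[0,0,1.5],[0,0,0],3.5],[[0,0,0.9],[0,0,0],3.5],[[0,0,0.4],[0,0,0],3.5],[[0,0,0],[0,0,0],3.5]]' --newtons 25

```text
clock: 9.8
position: [0.5404, -0.0644, 0.2566]
tool_rot: [-3.142, -0.0, 3.052]
force: [0.3, -1.1, -0.1]
grip_width: 0.0349
finger_force: 0.0
```

arm_command --deltas '[[[0,0,0],[0,0,0],2.5],[[0,0,0],[0,0,0],1],[[0,0,0],[0,0,0],0.5],[[0,0,0],[0,0,0],0.5],[[0,0,0],[0,0,0],0.5],[[0,0,0],[0,0,0],0.5]]' --newtons 25

```text
clock: 10.4
position: [0.5404, -0.0651, 0.2575]
tool_rot: [-3.141, 0.001, 3.051]
force: [-2.7, -4.2, 5.6]
grip_width: 0.0135
finger_force: 28.6
```

arm_command --deltas '[[[-0.2,0,-0.26],[0,0,0],0.5],[[-0.25,0,-0.26],[0,0,0],0.5],[[-0.25,0,-0.24],[0,0,0],0.5],[[-0.25,0,-0.24],[0,0,0],0.5],[[-0.27,0,-0.21],[0,0,0],0.5],[[-0.27,0,-0.2],[0,0,0],0.5],[[-0.29,0,-0.18],[0,0,0],0.5],[[-0.3,0,-0.18],[0,0,0],0.5],[[0,0,0],[0,0,0],0.5]]'

```text
clock: 11.3
position: [0.5611, -0.0665, 0.2746]
tool_rot: [-3.141, -0.0, 3.052]
force: [-4.0, -3.9, -2.5]
grip_width: 0.0136
finger_force: 27.0
```

arm_command --deltas '[[[-0.31,0,-0.15],[0,0,0],0.5],[[-0.31,0,-0.15],[0,0,0],0.5],[[-0.32,0,-0.11],[0,0,0],0.5],[[-0.33,0,-0.11],[0,0,0],0.5],[[-0.33,0,-0.08],[0,0,0],0.5],[[-0.34,0,-0.08],[0,0,0],0.5],[[-0.34,0,-0.05],[0,0,0],0.5],[[-0.34,0,-0.04],[0,0,0],0.5],[[0,0,0],[0,0,0],0.5]]'

```text
clock: 12.2
position: [0.5872, -0.0685, 0.2823]
tool_rot: [3.141, -0.0, 3.052]
force: [-5.0, -1.3, 1.4]
grip_width: 0.0134
finger_force: 25.6
```

```bash
python3 - <<'E'
from h import *
np.set_printoptions(precision=4,suppress=True)
s=bot.observe();print(s['position'],s['tool_rot'],s['moment'],s['force'])
p=bot.grab_frame('wrist');q=bot.grab_frame('side')
for c,n in ((p,'w'),(q,'s')):
    for m in bot.mark_of('knob_b',c)[:4]:print(n,round(m['p'],2),np.array(m['at']))
b=cv2.resize(q['frame'][180:300,240:400,::-1],None,fx=4,fy=4,interpolation=2)
cv2.imwrite('pics/mid.png',cv2.resize(np.hstack([p['frame'][:,:,::-1],b]),None,fx=.62,fy=.62))
E
```

```text
[ 0.5872 -0.0685  0.2823] [ 3.1414 -0.0004  3.0519] [-0.2814  1.0909  0.2542] [-5.0122 -1.2701  1.3706]
w 0.92 [587.8 264.2]
w 0.61 [311.8 323.6]
s 0.76 [311.9 226.3]
s 0.54 [331.  246.1]
s 0.4 [320.6 201.6]
```

View pics/mid.png

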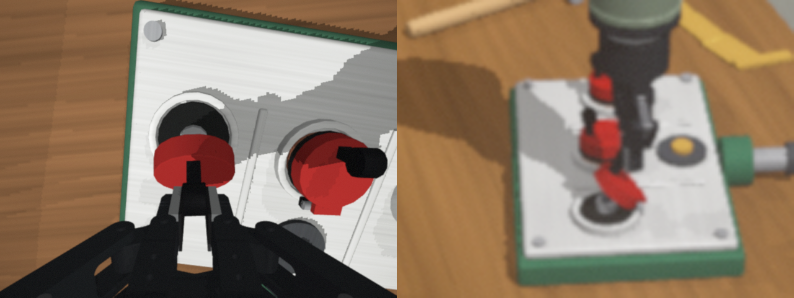

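The cap is about half open: the bolt head and dark socket show at roughly (190,130) in the left panel, and the knob is held at (195,180). I'll continue along the arc.

arm_command --deltas '[[[-0.34,0,-0.01],[0,0,0],0.5],[[-0.34,0,0],[0,0,0],0.5],[[-0.34,0,0.03],[0,0,0],0.5],[[-0.34,0,0.03],[0,0,0],0.5],[[-0.34,0,0.06],[0,0,0],0.5],[[-0.33,0,0.06],[0,0,0],0.5],[[-0.33,0,0.1],[0,0,0],0.5],[[-0.33,0,0.1],[0,0,0],0.5],[[0,0,0],[0,0,0],0.5],[[0,0,0],[0,0,0],0.5]]'

```text
clock: 13.4
position: [0.6146, -0.0706, 0.2788]
tool_rot: [3.141, 0.002, 3.052]
force: [-2.0, 0.5, 5.1]
grip_width: 0.0129
finger_force: 24.2
```

```bash
python3 - <<'E'
from h import *
s=bot.observe();print(s['position'],s['moment'],s['force'],s['grip_width'])
p=bot.grab_frame('wrist');q=bot.grab_frame('side')
b=cv2.resize(q['frame'][180:300,240:400,::-1],None,fx=4,fy=4,interpolation=2)
cv2.imwrite('pics/end.png',cv2.resize(np.hstack([p['frame'][:,:,::-1],b]),None,fx=.62,fy=.62))
E
```

```text
[ 0.61458515 -0.07062852  0.2787655 ] [0.33334006 0.5955327  0.06744987] [-1.98687251  0.53146075  5.1273585 ] 0.012921274169830084
```

View pics/end.png

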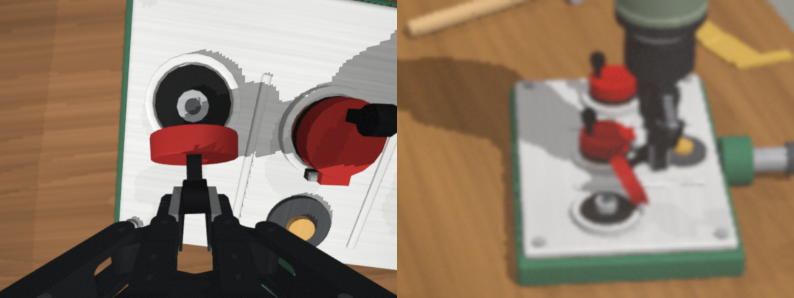

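```bash
python3 - <<'E'
from h import *
np.set_printoptions(precision=3,suppress=True)
s=bot.observe();p=bot.grab_frame('wrist')
s2=dict(position=[.5402,-.0644,.3786],tool_rot=[-3.1413,-.0017,2.9918])
print('cap top edges at shut',onz(p,(314,217),.0735,s2),onz(p,(317,297),.0735,s2))
im=p['frame'].astype(int);m=(im[...,0]>90)&(im[...,1]<60)&(im[...,2]<60);m[:,400:]=0
l,n,st,c=cv2.connectedComponentsWithStats(m.astype(np.uint8));i=1+st[1:,4].argmax();print('red bbox',st[i])
A,t=T_cam(p,s);psi=-.09;hx=np.array([np.cos(psi),np.sin(psi),0]);H=np.array([.5404,-.0644,.0575])+.052*hx
for th in range(52,82,4):
    a=np.radians(th)
    def pr(x,z):
        w=H+hx*(x*np.cos(a)+z*np.sin(a))+np.array([0,0,1])*(-x*np.sin(a)+z*np.cos(a));u=p['K']@(A@w+t);return u[:2]/u[2]
    print(th,'knob',pr(-.052,.04),'edge top',pr(-.065,.016),'edge bot',pr(-.065,.004),'base',pr(-.052,.016))
for n in ('knob_a','hinge_a'):
    for m in bot.mark_of(n,p)[:3]:print(n,round(m['p'],2),np.array(m['at']))
E
```

```text
cap top edges at shut [ 0.526 -0.062  0.074] [ 0.588 -0.069  0.074]
red bbox [ 242  200  142   66 7809]
52 knob [310.47  283.134] edge top [310.454 203.839] edge bot [310.592 173.16 ] base [310.729 220.344]
56 knob [310.495 295.165] edge top [310.43  217.524] edge bot [310.551 185.145] base [310.717 230.617]
60 knob [310.526 306.497] edge top [310.415 231.398] edge bot [310.516 197.688] base [310.71  240.924]
64 knob [310.564 317.033] edge top [310.408 245.291] edge bot [310.489 210.649] base [310.71  251.156]
68 knob [310.608 326.692] edge top [310.41  259.029] edge bot [310.47  223.878] base [310.715 261.209]
72 knob [310.656 335.415] edge top [310.42  272.449] edge bot [310.458 237.218] base [310.725 270.982]
76 knob [310.709 343.163] edge top [310.438 285.394] edge bot [310.455 250.506] base [310.742 280.382]
80 knob [310.765 349.918] edge top [310.464 297.724] edge bot [310.46  263.584] base [310.763 289.324]
knob_a 0.72 [607.3 193.3]
knob_a 0.66 [315.  317.8]
hinge_a 0.79 [523.5 282.3]
```

arm_command --deltas '[[[-0.2,0,0.07],[0,0,0],0.5],[[-0.2,0,0.08],[0,0,0],0.5],[[0,0,0],[0,0,0],0.5],[[0,0,0],[0,0,0],0.5],[[0,0,0],[0,0,0],0.5]]'

```text
clock: 14.15
position: [0.6185, -0.0709, 0.2773]
tool_rot: [3.141, 0.002, 3.052]
force: [-1.8, 1.5, 6.3]
grip_width: 0.0136
finger_force: 24.2
```

```bash
python3 - <<'E'
from h import *
for k in range(2):
    s=bot.observe();print(s['position'],s['force'],s['moment'],s['grip_width'],s['finger_force'])
    p=bot.grab_frame('wrist')
im=p['frame'].astype(int);m=(im[...,0]>90)&(im[...,1]<60)&(im[...,2]<60);m[:,400:]=0
l,n,st,c=cv2.connectedComponentsWithStats(m.astype(np.uint8));i=1+st[1:,4].argmax();print('red bbox',st[i])
cv2.imwrite('pics/end2.png',p['frame'][:,:,::-1])
E
```

```text
[ 0.61854931 -0.07094159  0.27734424] [-1.76614135  1.4541028   6.25291386] [0.38876791 0.64000801 0.08705201] 0.013628287045887586 24.249334037303925
[ 0.61854846 -0.07091577  0.27736675] [-1.76929765  1.64285852  5.9329978 ] [0.42809179 0.59864054 0.05893619] 0.01366351427242176 24.250555336475372
red bbox [ 241  199  144   61 7544]
```

View pics/end2.png

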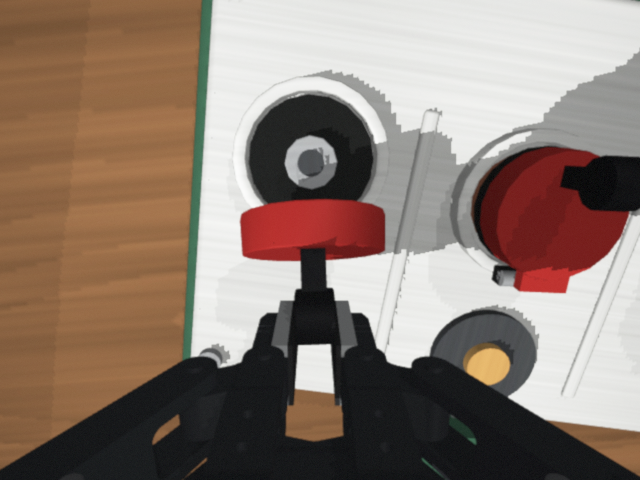

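The loose cap appears nearly edge-on in the wrist view (rim at rows 199–260), which puts it at about 73° open. The knob at (315,315) is held firmly, and the neighbouring cap is shut.

```bash
python3 -c "
from workcell import bot
print(bot.job_done())"
```

```text
the job is handed in; nothing more can be done
None
```

The loose bolt is the one on the robot's right (smallest y): it sank about 7.5 mm when tapped, its cap is held about 70° open by the knob, and the job is handed in; the middle bolt was tight, the third was never tapped, and I moved nothing else.

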